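Lock the shutter box's cover with its quarter-turn wing stud

TASK

Fasten the cover of the small dark grey instrument box: take the wing-headed quarter-turn stud out of the grey stand, line its foot bar up with the slot in the aluminium cover, push it in until its flange lies flush on the cover, then turn it a quarter turn (either way) so that it is locked, and let go. Leave the round-headed thumbscrew in the stand.

Things in the scene. Friction and masses are not known exactly. Their poses are not given: they have to be found in the camera images.
- wing_stud: Steel quarter-turn stud, 80 to 170 g, upright in a stand pocket, lifts straight out. Origin: axis, underside of its 56 mm dia, 5 mm flange; z up. Above: flat wing to grip, 44 mm along x, 12 mm thick along y, from 12 to 50 mm up (24 mm hub to 14 mm). Below: 20 mm shank, then foot bar, 48 mm along x, 8 mm along y, 13.5 to 22.5 mm down. Alike turned by half a turn.
- cover_slot (a point): Centre of the opening in the fixed 130x100x8 mm aluminium cover, on its top face, 60 mm above the table; z up. Slot 58 mm along x, 18 mm along y, its middle widened to a 28 mm square; hollow 43 mm deep below. The foot bar passes lined up within 10 degrees; below the cover it turns freely, no stop. Locked, the wing points along y to two dark marks. The black plug at +x is not used.
- thumbscrew: Round-headed steel thumbscrew, not to be used, in the stand's other pocket, 78 mm from the stud in line with its wing. Origin: on its axis at the underside of a 56 mm flange; z up; round knob 32 mm dia, top 35 mm above the origin. Stand: fixed grey plastic block 160x52x34 mm, two pockets 62x26 mm and 30 mm deep; the flanges lie on its top.
- eyepiece_front (a point): An obstacle, fixed: middle of the front edge of the microscope's black eyepieces, which overhang the table between box and stand, 70 mm to either side of this point in y and from 0.30 m to 0.50 m up; the microscope lies beyond it in +x. Passing from one side to the other, keep the hand's centre line at least 80 mm nearer the robot (smaller x) than this point.
Things that resemble listed ones, but are neither listed nor needed, are in the scene too. Leave any turquoise look-alike of the wing_stud alone.

How it is judged:
By the outcome, as a careful person would: the job done as asked, in the order asked, and still so for the second after the job is handed in, with the robot touching nothing.
It also fails if it takes over 48 s, if anything falls off the work surface, if the arm or the gripper's body presses on something with over 40 N, if the wrist force passes 120 N, or if a joint passes its speed limit or range.

ROBOT

A 7-joint arm with a two-finger parallel gripper is mounted at the origin on a cart in front of the work surface, level with it; the furniture and walls round the work are solid. World frame = base frame: x ahead of the robot, y to its left, z up, the work surface at z = 0. Lengths are in m, angles in rad, forces in N, time in s.
With the tool pointing down it reaches from about 0.4 to 0.85 m from the base axis. Payload 10.4 kg.
Tool frame: the origin (TCP) lies midway between the tips of the shut fingers; the grasp point (between the pads) lies 19 mm behind it (manip.hold_point_z is the distance from the TCP to the grasp point, in m); z points along the fingers, y is the line along which they close (so a half turn about z gives the same grasp; the last joint's range is limited). The gripper opens to 85 mm and grips with 20 to 120 N. Pads are 22 mm wide; open, the fingers measure 114 mm over their backs; the gripper's body (76 mm by 85 mm) begins 54 mm behind the grasp point. The pads swing forward as they close: fully open they stand 13 mm farther back than shut.
Start: joints at [-1.365, 0.332, -0.065, 1.46, 0.022, 1.35, -0.088], TCP at [0.142, 0.609, 0.231] pointing down, gripper open.
Joint ranges: [-2.6, 2.6], [-0.5, 2.12], [-1.47, 1.34], [0.16, 2.42], [-1.27, 4.41], [0.06, 2.06], [-2.6, 2.6]. Speed limits (rad/s): [2.22, 2.22, 2.79, 2.79, 3.14, 3.14, 3.14].

INTERFACE

Orientations are given as a unit quaternion [x, y, z, w].
In Python, from workcell import manip, eyes, job gives the robot as it stands.
- The arm moves only by the shell command python3 -m crank 'ROWS' [FORCE]. ROWS is JSON, a list that holds one entry, the list of rows, each a list of 7 numbers: the finger opening in cm, from 0 to 8.54, then the shift along the world's x, y, z in cm, then the turn, a rotation vector about the world's x, y, z in degrees. In form: [[[hand, x, y, z, ax, ay, az], ...]]. A call has 1 to 20 rows; each row shifts and turns the commanded pose from where the row before left it; what a row does not reach is not made up. A row lasts 1/8 s, in which the tool goes at most 62.5 mm and 10.7 degrees, less where a joint would pass 70% of its speed; a pose out of reach is approached as far as the arm can. A call with a gripper value outside its range is refused whole. The fingers move at their own pace and stop on an object; FORCE is the grip in N (left out, the last holds). Time passes only in rows, so rows that do not move let the fingers close. It gives the time, the measured TCP pose, the force, the opening and the grip force at its end, in the units of the state.
- manip.get_obs(): the state, without advancing time (a new reading comes with each control period).
- eyes.camera(name): name is "scene" or "top" or "wrist"; returns (picture, depth): 420x560x3 uint8, red, green, blue; 420x560 float32, m along the optical axis (not along the pixel's ray), 0 where there is no reading.
- eyes.camera_params(name): a dict with "fx", "fy", "cx", "cy" (pixels), "dist" ([k1, k2, p1, p2, k3] as OpenCV has them; the pictures are not rectified), "world_from_camera" (4x4, takes a point from camera to world coordinates); the wrist camera has in their place "hand_eye" (4x4, takes a point from camera to tool coordinates, whose origin is the TCP and whose axes are the flange's). Camera axes: x right, y down, z forward; pixel columns grow to the right and rows downward; lengths in m; the calibration is good to about 2 mm. A picture is of the moment at which its call begins: read the wrist's pose just before it. camera_params takes no time and is no camera call.
- job.hand_in(): hands the job in; it is judged then, once.
The state is a dict: "clock": time; "joint_pos": joint angles; "joint_velocities": joint speeds; "tau": joint torques, N m; "position": TCP position; "ee_rot": TCP orientation; "ft_force": force on the tool from outside, world axes, zero at the start; "torque": the same for the moment, N m; "grip_width": opening from 0.0 (shut) to 1.0 (fully open); "grasp_force": force on a finger pad.
Only numpy, scipy, OpenCV 4.12 (cv2) and the standard library are available. Lean on these libraries where they do the work, as an engineer would, in place of code of your own. Each camera call takes 0.05 s, during which the arm holds its last target. There are 200 camera calls.

## Working session

There is one attempt and no reset: what is moved stays moved. The work goes in short steps, Python scripts to look and compute and a shell command to move; the robot and the scene stay as the last step left them, time stands still between calls to the robot, and variables do not carry over. Pictures are saved under pics/ and viewed, at most 10 in all, crops included, and the job is handed in when it is done.

```bash
mkdir -p pics; ls; python3 - <<'E'
from workcell import manip, eyes, job
import cv2, numpy as np
o=manip.get_obs(); print({k:np.round(v,3).tolist() for k,v in o.items()}, manip.hold_point_z)
for n in ("scene","top","wrist"):
    p,d=eyes.camera(n); cv2.imwrite(f"pics/{n}0.png",p[:,:,::-1]); np.save(f"pics/{n}0.npy",d)
    print(n,{k:np.round(v,4).tolist() for k,v in eyes.camera_params(n).items()})
E
```

```text
pics
{'clock': 0.0, 'joint_pos': [-1.365, 0.333, -0.065, 1.461, 0.022, 1.35, -0.088], 'joint_velocities': [-0.001, 0.001, 0.0, -0.001, -0.002, 0.002, -0.002], 'tau': [-0.0, -62.546, 0.049, -39.161, 0.016, 0.01, 0.0], 'position': [0.142, 0.608, 0.23], 'ee_rot': [0.114, 0.993, -0.001, -0.0], 'ft_force': [-0.257, 0.274, 0.249], 'torque': [-0.057, 0.029, -0.022], 'grasp_force': 0.0, 'grip_width': 1.0} 0.0187
scene {'fx': 421.4601, 'fy': 421.4601, 'cx': 282.7434, 'cy': 208.8008, 'dist': [0.0136, 0.0, 0.0, 0.0, 0.0], 'world_from_camera': [[0.8292, -0.3999, 0.3906, -0.0235], [-0.559, -0.6033, 0.5689, -0.7868], [0.0081, -0.69, -0.7237, 1.2155], [0.0, 0.0, 0.0, 1.0]]}
top {'fx': 504.8389, 'fy': 504.8389, 'cx': 285.0138, 'cy': 217.2026, 'dist': [-0.183, 0.0, 0.0, 0.0, 0.0], 'world_from_camera': [[-0.4038, -0.8789, 0.2541, 0.1066], [-0.9148, 0.3902, -0.1042, 0.1082], [-0.0075, -0.2745, -0.9616, 1.8092], [0.0, 0.0, 0.0, 1.0]]}
wrist {'fx': 289.1442, 'fy': 289.1442, 'cx': 281.3906, 'cy': 210.9842, 'dist': [-0.0225, 0.0, 0.0, 0.0, 0.0], 'hand_eye': [[-0.0001, -0.9539, -0.3002, 0.0772], [1.0, 0.0001, -0.0008, 0.0011], [0.0008, -0.3002, 0.9539, -0.143], [0.0, 0.0, 0.0, 1.0]]}
```

View pics/scene0.png

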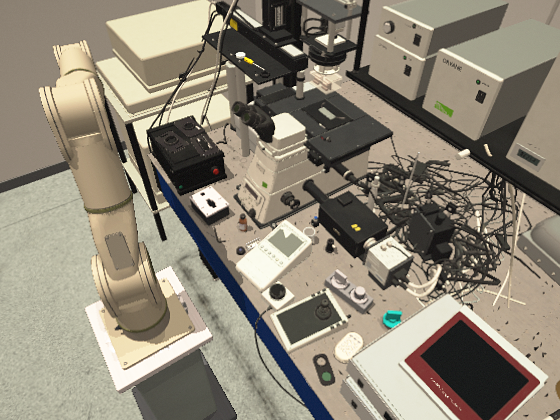

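View pics/top0.png

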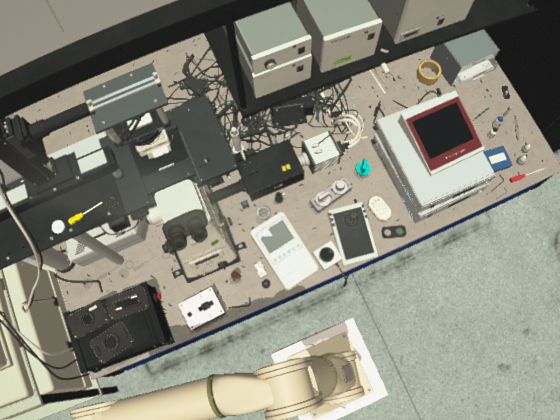

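Top view: the aluminium cover with its slot is at (203,306), with the black plug to its side. The grey stand is at (331,193), also at scene (347,290), with two heads at (322,200) and (341,187). A turquoise look-alike is at (364,167), and I'll ignore it. The eyepieces are at (183,233). Next I'll enlarge the stand and box to tell the two heads apart.

```bash
python3 - <<'E'
import cv2, numpy as np
t=cv2.imread('pics/top0.png'); s=cv2.imread('pics/scene0.png')
f=lambda im,x,y,w,h,k: cv2.resize(im[y:y+h,x:x+w],None,fx=k,fy=k,interpolation=cv2.INTER_CUBIC)
a=np.hstack([f(t,300,160,65,50,6),f(t,170,280,65,50,6)])
b=np.hstack([f(s,315,260,65,50,6),f(t,150,200,65,50,6)])
cv2.imwrite('pics/crop1.png',np.vstack([a,b]))
E
```

```text
(no output)
```

View pics/crop1.png

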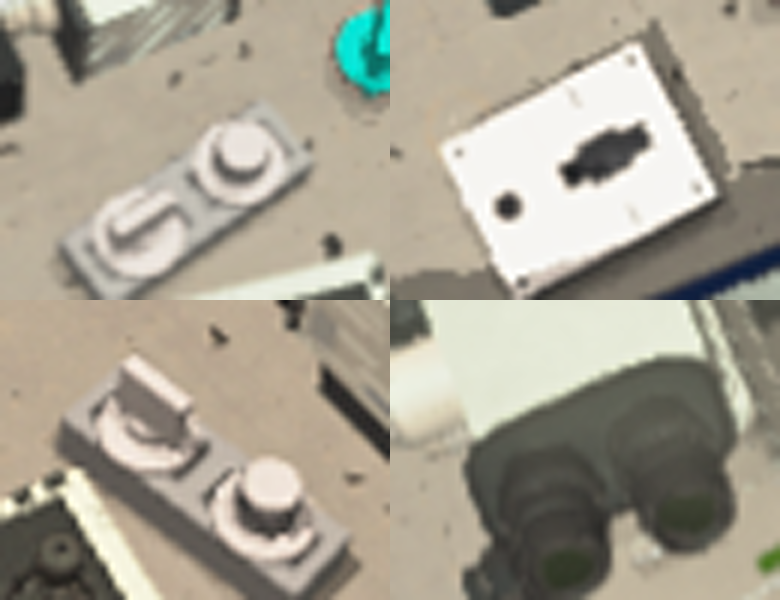

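The wing stud is the left head at top (324,198): it has a flat wing in line with the stand and sits in the grey stand, as described. The right head at (340,187) is the round thumbscrew. The turquoise one isn't in the stand. The plug is left of the slot in the image, which is the slot's +x end (world +y).

```bash
cat > h.py <<'E'
import cv2, numpy as np
from workcell import manip, eyes
from scipy.spatial.transform import Rotation as R
def T(name,obs=None):
    p=eyes.camera_params(name)
    if name!="wrist": M=np.array(p["world_from_camera"])
    else:
        M=np.eye(4); M[:3,:3]=R.from_quat(obs["ee_rot"]).as_matrix(); M[:3,3]=obs["position"]; M=M@np.array(p["hand_eye"])
    return np.array([[p["fx"],0,p["cx"]],[0,p["fy"],p["cy"]],[0,0,1]]),np.array(p["dist"]),M
def plane(px,z,cam):
    K,D,M=cam; u=cv2.undistortPoints(np.float64(px).reshape(-1,1,2),K,D).reshape(-1,2)
    r=np.c_[u,np.ones(len(u))]@M[:3,:3].T; return M[:3,3]+r*((z-M[2,3])/r[:,2])[:,None]
def cloud(d,cam):
    K,D,M=cam; v,u=np.mgrid[:d.shape[0],:d.shape[1]]
    n=cv2.undistortPoints(np.float64(np.dstack([u,v])).reshape(-1,1,2),K,D).reshape(-1,2)
    P=np.c_[n,np.ones(len(n))]*d.reshape(-1,1); P=P@M[:3,:3].T+M[:3,3]; P[d.ravel()==0]=np.nan
    return P.reshape(*d.shape,3)
def rect(xy):
    r=cv2.minAreaRect(np.float32(xy)*1000); b=cv2.boxPoints(r); e=[b[1]-b[0],b[2]-b[1]]; e=max(e,key=np.linalg.norm)
    return np.round(r[0],1),np.round(sorted(r[1]),1),round(float(np.degrees(np.arctan2(e[1],e[0]))%180),1)
E
python3 - <<'E'
from h import *
for n,wn in (("top",(310,180,355,212)),("scene",(318,262,376,314))):
    cam=T(n); d=np.load(f'pics/{n}0.npy'); P=cloud(d,cam); x0,y0,x1,y1=wn
    Q=P[y0:y1,x0:x1].reshape(-1,3)
    for lo,hi in ((.028,.045),(.064,.074),(.078,.09)):
        q=Q[(Q[:,2]>lo)&(Q[:,2]<hi)]; print(n,lo,len(q),rect(q[:,:2]),np.median(q,0).round(4))
cam=T("top"); im=cv2.imread('pics/top0.png'); P=cloud(np.load('pics/top0.npy'),cam)
g=im.min(2)[275:335,165:240]; m=cv2.morphologyEx((g>200).astype(np.uint8),cv2.MORPH_OPEN,np.ones((3,3)))
c=max(cv2.findContours(m,0,2)[0],key=cv2.contourArea)
print("cover",rect(plane(c.reshape(-1,2)+[165,275],.06,cam)[:,:2]))
inside=cv2.drawContours(np.zeros_like(m),[cv2.convexHull(c)],-1,1,-1)
for k in cv2.findContours(((g<140)&(inside>0)).astype(np.uint8),0,2)[0]:
    if len(k)>5: w=plane(k.reshape(-1,2)+[165,275],.06,cam); print(len(k),rect(w[:,:2]),(k.reshape(-1,2).mean(0)+[165,275]).round(1))
# eyepieces: points 0.28..0.52 up
Q=P[200:260,150:225].reshape(-1,3); q=Q[(Q[:,2]>.28)&(Q[:,2]<.52)]
print("eye",len(q),np.percentile(q,[1,50,99],axis=0).round(3))
E
```

```text
top 0.028 475 (array([ 581.6, -276.9]), array([126.2, 163.2]), 66.0) [ 0.5773 -0.2784  0.0373]
top 0.064 55 (array([ 584.8, -273.9]), array([ 30.4, 113.5]), 110.4) [ 0.5962 -0.3101  0.0698]
top 0.078 38 (array([ 588.8, -271.4]), array([ 13.3, 110.4]), 99.9) [ 0.5819 -0.2367  0.083 ]
scene 0.028 818 (array([ 580.1, -283. ]), array([167.2, 200.9]), 147.0) [ 0.5686 -0.2819  0.0386]
scene 0.064 135 (array([ 573.5, -277.3]), array([105.6, 216.8]), 172.9) [ 0.597  -0.3057  0.0691]
scene 0.078 85 (array([ 566.8, -262.3]), array([ 83.2, 226.8]), 3.5) [ 0.5834 -0.2531  0.0838]
cover (array([388., 319.]), array([ 99.2, 130.6]), 94.2)
8 (array([383.9, 362.1]), array([10.6, 13.9]), 158.4) [189.5 313.9]
26 (array([389.5, 300.5]), array([23.5, 52.8]), 100.6) [205.1 306. ]
eye 2000 [[0.5   0.165 0.299]
 [0.579 0.235 0.433]
 [0.718 0.312 0.477]]
```

```bash
python3 -m crank '[[[5,3,-3.7,0,0,0,-8],[5,3,-3.7,0,0,0,-8],[5,3,-3.7,0,0,0,-8],[5,3,-3.7,0,0,0,-8],[5,3,-3.7,0,0,0,-8],[5,3,-3.7,0,0,0,-8],[5,3,-3.7,0,0,0,-8],[5,2.8,-3.7,0,0,0,-8],[5,0,0,0,0,0,0],[5,0,0,0,0,0,0]]]' 40
cat > look.py <<'E'
import sys; from h import *
n=sys.argv[1]; o=manip.get_obs(); p,d=eyes.camera("wrist"); cv2.imwrite(f"pics/{n}.png",p[:,:,::-1])
M=R.from_quat(o["ee_rot"]).as_matrix(); y=M[:,1]; print(o["clock"],o["position"],o["joint_pos"],"closing deg",np.degrees(np.arctan2(y[1],y[0])),"down",M[:,2].round(3))
np.savez(f"pics/{n}.npz",d=d,pos=o["position"],q=o["ee_rot"])
E
python3 look.py slot1
```

```text
clock: 1.4
position: [0.3792, 0.3132, 0.2312]
ee_rot: [0.623, 0.782, -0.0, -0.0]
ft_force: [0.4, -0.4, 0.4]
grip_width: 0.583
grasp_force: 0.0
1.4 [0.37922315 0.31323628 0.23120096] [-1.03468622  0.02936291  0.25800849  1.81613957 -0.00814863  1.29718866
 -0.54815045] closing deg 12.973534958533435 down [-0.  0. -1.]
```

View pics/slot1.png

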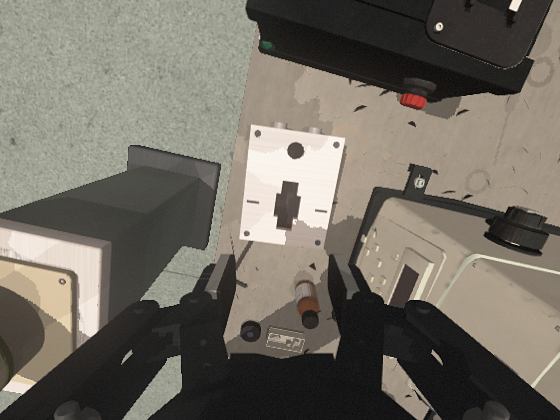

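The wrist view shows the cover, with the slot at (288,204), the plug at (295,150), and the dark lock marks at (252,202) and (320,210).

```bash
cat > slot.py <<'E'
from h import *
z=np.load('pics/slot1.npz'); cam=T("wrist",dict(position=z['pos'],ee_rot=z['q']))
im=cv2.imread('pics/slot1.png'); g=im.min(2)[110:260,230:360].copy(); off=[230,110]
m=cv2.morphologyEx((g>165).astype(np.uint8),cv2.MORPH_OPEN,np.ones((3,3)))
c=max(cv2.findContours(m,0,2)[0],key=cv2.contourArea); print("cover",rect(plane(c.reshape(-1,2)+off,.06,cam)[:,:2]))
ins=cv2.drawContours(np.zeros_like(m),[cv2.convexHull(c)],-1,1,-1)
for k in cv2.findContours(((g<115)&(ins>0)).astype(np.uint8),0,2)[0]:
    if len(k)>5: print((k.reshape(-1,2).mean(0)+off).round(1),rect(plane(k.reshape(-1,2)+off,.06,cam)[:,:2]))
P=cloud(z['d'],cam); print("cover z",np.nanmedian(P[130:230,255:275,2]),"table",np.nanmedian(P[235:250,255:262,2]))
E
python3 slot.py
```

```text
cover (array([386.7, 319.9]), array([100.4, 136.4]), 95.0)
[245.8 233.1] (array([349.7, 256.8]), array([4.7, 5. ]), 101.0)
[320.2 210.5] (array([427.2, 303. ]), array([ 1.2, 12.6]), 3.2)
[251.2 201.2] (array([349.5, 296.1]), array([ 1.4, 12.6]), 3.1)
[288.  205.2] (array([388.2, 299.6]), array([27.2, 56.7]), 95.4)
[336.  143.8] (array([423.7, 378.4]), array([4.4, 4.6]), 150.1)
[294.7 148.8] (array([383.1, 362.5]), array([16.4, 17.3]), 27.5)
[257.4 133.5] (array([339.9, 370.4]), array([5.1, 5.9]), 56.3)
[286.3 126. ] (array([368.2, 384.4]), array([1., 4.]), 103.2)
cover z 0.06042220366328235 table 0.0009976821264398028
```

```bash
python3 -m crank '[[[5,1,-4,0,0,0,0],[5,1,-5,0,0,0,0],[5,0.5,-6,0,0,0,0],[5,0.5,-6,0,0,0,0],[5,0,-6,0,0,0,0],[5,0,-6,0,0,0,0],[5,1,-6,0,0,0,0],[5,3,-5,0,0,0,0],[5,4,-4,0,0,0,0],[5,4,-4,0,0,0,0],[5,3,-2,0,0,0,0],[5,0,0,0,0,0,0],[5,0,0,0,0,0,0],[5,0,0,0,0,0,0]]]'; python3 look.py stud1
```

```text
clock: 3.2
position: [0.5596, -0.2261, 0.2317]
ee_rot: [0.623, 0.782, 0.001, -0.0]
ft_force: [-0.2, -0.0, 0.1]
grip_width: 0.587
grasp_force: 0.0
3.2 [ 0.55955571 -0.22607653  0.23172323] [-0.4286452   0.39900064  0.96622546  1.56200188 -0.33496521  1.35639598
  0.79915228] closing deg 12.976577006794813 down [ 0.001  0.001 -1.   ]
```

View pics/stud1.png

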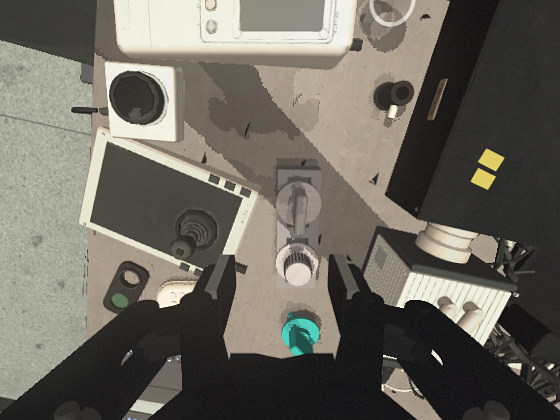

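The stud's wing is at (299,205) on its flange, the thumbscrew is at (298,265), and the turquoise one is at (300,335). I'll measure the wing top by depth and the stand by its outline.

```bash
cat > stud.py <<'E'
from h import *
z=np.load('pics/stud1.npz'); cam=T("wrist",dict(position=z['pos'],ee_rot=z['q']))
P=cloud(z['d'],cam); x0,y0,x1,y1=268,155,330,250
Q=P[y0:y1,x0:x1]; h=Q[...,2]
for lo,hi in ((.076,.09),(.0365,.043)):
    m=((h>lo)&(h<hi)).astype(np.uint8); n,l,s,c=cv2.connectedComponentsWithStats(m); i=1+np.argmax(s[1:,4])
    q=Q[l==i]; print(lo,len(q),c[i]+[x0,y0],rect(q[:,:2]),np.median(q,0).round(4)*1000)
# flange by outline in image: bright vs grey stand
im=cv2.imread('pics/stud1.png'); g=im[y0:y1,x0:x1].mean(2).astype(np.uint8)
for z0,(a,b) in (("stand",(.028,.09)),):
    S=P[150:300,265:335]; m=((S[...,2]>.028)&(S[...,2]<.037)); q=S[m]; print("stand",len(q),rect(q[:,:2]),np.median(q,0).round(4))
k=cv2.HoughCircles(cv2.resize(g,None,fx=4,fy=4,interpolation=2),cv2.HOUGH_GRADIENT,1,60,param1=80,param2=20,minRadius=75,maxRadius=110)
for c in (k[0][:3] if k is not None else []): u=(c[:2]+.5)/4-.5+[x0,y0]; print("circle",u,c[2]/4,plane(u,.039,cam).round(4))
E
python3 stud.py
```

```text
0.076 452 [300.34955752 213.24778761] (array([ 583.5, -238.6]), array([12. , 43.2]), 100.2) [ 582.9 -237.3   83.9]
0.0365 1039 [297.68816169 200.56881617] (array([ 583.8, -238.6]), array([54.1, 54.3]), 12.8) [ 577.5 -235.1   39.3]
stand 1659 (array([ 592.4, -278. ]), array([ 52.1, 159.8]), 102.2) [ 0.5882 -0.273   0.0343]
circle [297.25 203.25] 21.5 [[ 0.5824 -0.2394  0.039 ]]
```

```bash
python3 -m crank '[[[5,1.2,-0.6,0,0,0,-1],[5,1.2,-0.7,-2,0,0,-1],[5,0,0,-4,0,0,0],[5,0,0,-4,0,0,0],[5,0,0,-3,0,0,0],[5,0,0,-2.5,0,0,0],[5,0,0,-1.5,0,0,0],[5,0,0,-1,0,0,0],[5,0,0,0,0,0,0],[5,0,0,0,0,0,0]]]'; python3 look.py stud2
```

```text
clock: 4.5
position: [0.5843, -0.2406, 0.0522]
ee_rot: [0.637, 0.771, 0.0, 0.001]
ft_force: [0.3, 0.5, 0.0]
grip_width: 0.589
grasp_force: 0.0
4.5 [ 0.58426399 -0.24055733  0.05222216] [-0.29290217  0.64048326  0.83295082  1.66467366 -0.52730958  1.07418013
  0.88979813] closing deg 10.885263438595326 down [ 0.001 -0.    -1.   ]
```

View pics/stud2.png

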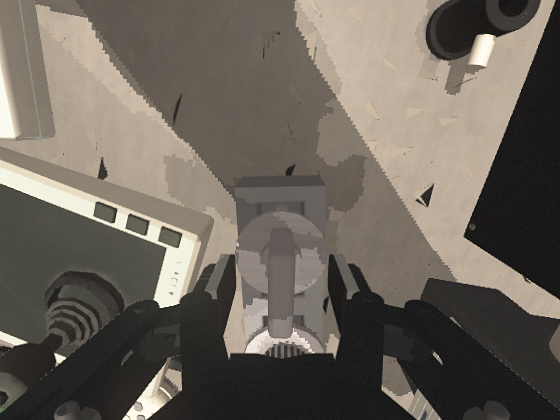

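The wing at (282,285) stands between the open pads at (225,275) and (340,275). I'll close and lift.

```bash
python3 -m crank '[[[0,0,0,0,0,0,0],[0,0,0,0,0,0,0],[0,0,0,0,0,0,0],[0,0,0,0,0,0,0],[0,0,0,0,0,0,0],[0,0,0,0,0,0,0],[0,0,0,0,0,0,0]]]' 80
```

```text
clock: 5.42
position: [0.584, -0.2404, 0.0518]
ee_rot: [0.637, 0.771, 0.0, 0.0]
ft_force: [-1.1, 0.5, 5.7]
grip_width: 0.128
grasp_force: 78.5
```

```bash
python3 -m crank '[[[0,0,0,1,0,0,0],[0,0,0,1.5,0,0,0],[0,0,0,2,0,0,0],[0,0,0,4,0,0,0],[0,0,0,5,0,0,0],[0,0,0,4,0,0,0],[0,0,0,0,0,0,0],[0,0,0,0,0,0,0]]]'
```

```text
clock: 6.42
position: [0.5835, -0.2401, 0.2264]
ee_rot: [0.637, 0.771, 0.0, -0.0]
ft_force: [-0.4, 1.4, -2.4]
grip_width: 0.127
grasp_force: 78.0
```

```bash
python3 -m crank '[[[0,-3,2,0,0,0,-1],[0,-4,4,0,0,0,-1],[0,-4,4,0,0,0,-1],[0,-3,5,0,0,0,-1],[0,-3,5,0,0,0,-1],[0,-1,6,0,0,0,-1],[0,0,6,0,0,0,0],[0,0,6,0,0,0,0],[0,-0.5,6,0,0,0,0],[0,-0.5,5,0,0,0,0],[0,-0.5,5,0,0,0,0],[0,0,0,0,0,0,0],[0,0,0,0,0,0,0],[0,0,0,0,0,0,0]]]'; python3 look.py hold1; cat > hold.py <<'E'
import sys; from h import *
n=sys.argv[1]; z=np.load(f'pics/{n}.npz'); I=np.eye(4)
p=eyes.camera_params("wrist"); K,D,_=T("wrist",dict(position=[0,0,0],ee_rot=[0,0,0,1])); cam=(K,D,np.array(p["hand_eye"]))
P=cloud(z['d'],cam)   # tool frame
ok=(abs(P[...,0])<.045)&(abs(P[...,1])<.04)&(P[...,2]>-.045)&(P[...,2]<.045)
for lo,hi in ((-.016,-.010),(-.045,-.016),(.004,.020),(.020,.045)):
    q=P[ok&(P[...,2]>lo)&(P[...,2]<hi)]
    if len(q)>5: print(lo,hi,len(q),rect(q[:,:2]),np.percentile(q,[2,50,98],axis=0).round(4).tolist())
E
python3 hold.py hold1
```

```text
clock: 8.18
position: [0.3951, 0.2911, 0.2273]
ee_rot: [0.676, 0.737, -0.001, -0.001]
ft_force: [0.2, 1.0, -1.4]
grip_width: 0.13
grasp_force: 78.2
8.175 [0.39508179 0.29112905 0.22733194] [-1.21642247  0.02155217  0.50107574  1.83417863 -0.01177546  1.28968511
 -0.62695402] closing deg 4.882241421429584 down [-0.002 -0.    -1.   ]
-0.016 -0.01 365 (array([15.2,  0.3]), array([15.9, 38.2]), 91.2) [[0.0077, -0.0182, -0.0158], [0.0121, -0.0002, -0.0132], [0.0229, 0.0183, -0.0101]]
-0.045 -0.016 4568 (array([ 9.6, -2.8]), array([47.9, 49.6]), 129.4) [[-0.0176, -0.0188, -0.0445], [0.0086, -0.0001, -0.0324], [0.0226, 0.0187, -0.0172]]
0.004 0.02 2971 (array([ 8.9, -0.1]), array([39.6, 55.1]), 90.7) [[-0.0059, -0.0257, 0.0107], [0.0133, -0.0002, 0.0124], [0.0277, 0.0257, 0.0147]]
0.02 0.045 51 (array([24.2,  0. ]), array([1.5, 7.2]), 89.2) [[0.0236, -0.0035, 0.0309], [0.0245, 0.0004, 0.0333], [0.0249, 0.0036, 0.0383]]
```

View pics/hold1.png

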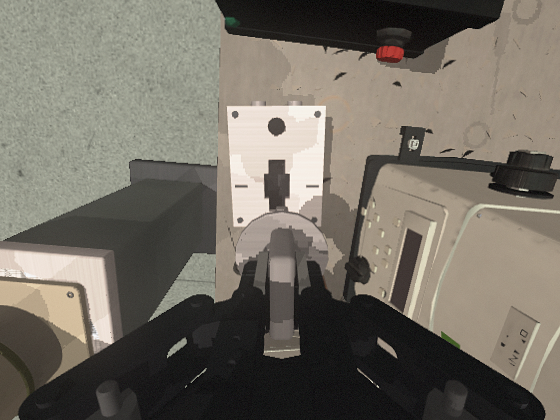

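The stud is held straight: flange edges at (237,255) and (328,255), slot at (277,185). It is centred to about 0.6 mm in the hand, and the yaw matches the slot's 95°. I'll move to just above the slot.

```bash
python3 -m crank '[[[0,-0.3,0.4,-2,0,0,0],[0,-0.4,0.4,-3,0,0,0],[0,0,0,-3,0,0,0],[0,0,0,-2.2,0,0,0],[0,0,0,-1.5,0,0,0],[0,0,0,0,0,0,0],[0,0,0,0,0,0,0]]]'; python3 look.py hold2; python3 hold.py hold2
```

```text
clock: 9.1
position: [0.3883, 0.3006, 0.1114]
ee_rot: [0.676, 0.737, 0.0, -0.001]
ft_force: [0.9, 0.5, 0.1]
grip_width: 0.125
grasp_force: 78.2
9.1 [0.38832757 0.3006166  0.11141505] [-1.20705927  0.14732567  0.49357251  1.97540251 -0.08217657  1.0370931
 -0.58948221] closing deg 4.967783387963638 down [-0.     0.001 -1.   ]
-0.016 -0.01 365 (array([15.4,  0.1]), array([15.8, 38. ]), 90.3) [[0.0078, -0.0181, -0.0158], [0.0121, 0.0003, -0.0133], [0.0229, 0.0183, -0.0102]]
-0.045 -0.016 4550 (array([10. , -1.3]), array([48. , 49.2]), 41.0) [[-0.0175, -0.0186, -0.0445], [0.0086, -0.0001, -0.0324], [0.0226, 0.0188, -0.0172]]
0.004 0.02 2967 (array([ 8.7, -0.4]), array([39.8, 55.1]), 88.9) [[-0.0057, -0.0259, 0.0107], [0.0133, -0.0002, 0.0124], [0.0277, 0.0258, 0.0149]]
0.02 0.045 52 (array([24.2,  0.1]), array([1.4, 7.2]), 89.4) [[0.0235, -0.0035, 0.0306], [0.0244, 0.0001, 0.0335], [0.0249, 0.0036, 0.038]]
```

View pics/hold2.png

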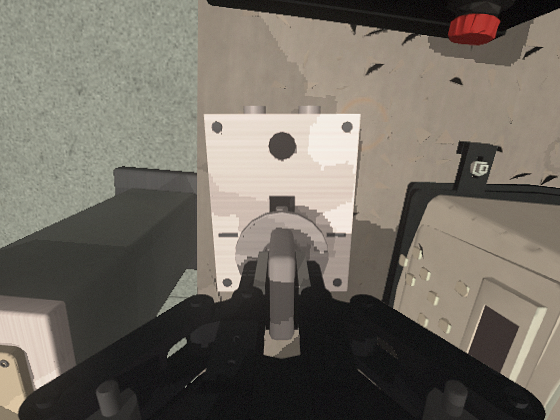

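The marks at (228,235) and (336,235), the plug at (282,146) and the wing at (282,255) share the centre line. I'll take a close check of the slot position from the marks and plug.

```bash
python3 - <<'E'
from h import *
z=np.load('pics/hold2.npz'); cam=T("wrist",dict(position=z['pos'],ee_rot=z['q']))
g=cv2.imread('pics/hold2.png').min(2)
for n,(x0,y0,x1,y1) in dict(plug=(262,128,302,165),m1=(214,226,238,244),m2=(327,226,350,244)).items():
    m=(g[y0:y1,x0:x1]<100).astype(np.uint8); _,l,s,c=cv2.connectedComponentsWithStats(m); i=1+np.argmax(s[1:,4])
    print(n,s[i],(c[i]+[x0,y0]).round(1),(plane(c[i]+[x0,y0],.06,cam)*1000).round(1))
u=np.nonzero((g[185:215,283]<100))[0]+185; print("slot end",u[0],(plane([282.7,u[0]-.5],.06,cam)*1000).round(1))
E
```

```text
plug [  7   4  27  28 569] [281.8 145.5] [[383.2 362.3  60. ]]
m1 [ 5  8 19  3 39] [227.8 234.5] [[349.7 296.   60. ]]
m2 [ 0  7 19  4 62] [335.3 234.7] [[427.3 302.6  60. ]]
slot end 196 [[386.8 328.5  60. ]]
```

```bash
python3 -m crank '[[[0,0,-0.15,0,0,0,0],[0,0,0,-0.6,0,0,0],[0,0,0,-0.6,0,0,0],[0,0,0,-0.5,0,0,0],[0,0,0,-0.5,0,0,0],[0,0,0,0,0,0,0]]]'
```

```text
clock: 9.9
position: [0.3877, 0.2987, 0.0881]
ee_rot: [0.676, 0.737, -0.001, -0.0]
ft_force: [-0.1, -0.1, -1.2]
grip_width: 0.126
grasp_force: 78.2
```

Foot bottom is now about 12 mm below the cover face with no contact, so it's in the slot. I'll lower it slowly to flush.

```bash
python3 -m crank '[[[0,0,0,-0.3,0,0,0],[0,0,0,-0.3,0,0,0],[0,0,0,-0.2,0,0,0],[0,0,0,-0.1,0,0,0],[0,0,0,-0.1,0,0,0],[0,0,0,0,0,0,0]]]'; python3 -m crank '[[[0,0,0,-0.1,0,0,0],[0,0,0,0,0,0,0]]]'
```

```text
clock: 10.65
position: [0.3878, 0.2989, 0.0785]
ee_rot: [0.676, 0.737, -0.0, -0.0]
ft_force: [-0.1, 0.4, -1.3]
grip_width: 0.131
grasp_force: 78.2
clock: 10.9
position: [0.3879, 0.2989, 0.0777]
ee_rot: [0.676, 0.737, -0.0, -0.001]
ft_force: [-0.5, -0.4, 1.5]
grip_width: 0.128
grasp_force: 78.5
```

```bash
python3 -m crank '[[[0,0,0,-0.07,0,0,0],[0,0,0,0,0,0,0]]]'; python3 -m crank '[[[0,0,0,0,0,0,6],[0,0,0,0,0,0,8],[0,0,0,0,0,0,8],[0,0,0,0,0,0,8],[0,0,0,0,0,0,8],[0,0,0,0,0,0,8],[0,0,0,0,0,0,8],[0,0,0,0,0,0,8],[0,0,0,0,0,0,8],[0,0,0,0,0,0,8],[0,0,0,0,0,0,7],[0,0,0,0,0,0,5],[0,0,0,0,0,0,0],[0,0,0,0,0,0,0]]]'; python3 look.py turn1; python3 hold.py turn1
```

```text
clock: 11.15
position: [0.3879, 0.299, 0.0777]
ee_rot: [0.676, 0.737, -0.0, -0.001]
ft_force: [-5.1, -3.8, 12.0]
grip_width: 0.123
grasp_force: 80.5
clock: 12.9
position: [0.3885, 0.2995, 0.0777]
ee_rot: [-0.044, 0.999, 0.0, 0.001]
ft_force: [-0.1, -0.7, 5.5]
grip_width: 0.126
grasp_force: 79.3
12.9 [0.38854935 0.29947717 0.07766965] [-1.03457896  0.18844001  0.31061656  1.99908661 -0.06922681  0.96292915
  0.96835617] closing deg 94.99418822035703 down [ 0.001  0.    -1.   ]
-0.016 -0.01 373 (array([14.5,  1.1]), array([16. , 38.1]), 90.4) [[0.0067, -0.0171, -0.0159], [0.0111, 0.0003, -0.0132], [0.022, 0.0194, -0.0101]]
-0.045 -0.016 4589 (array([ 9.7, -0.5]), array([49.8, 49.9]), 41.9) [[-0.0185, -0.0176, -0.0445], [0.0076, 0.0012, -0.0323], [0.0217, 0.0199, -0.0173]]
0.004 0.02 11512 (array([ 5.2, -0. ]), array([79.5, 80. ]), 90.0) [[-0.0268, -0.0389, 0.0115], [0.021, -0.0015, 0.0171], [0.0441, 0.0388, 0.0185]]
0.02 0.045 38 (array([-1.8,  0.1]), array([16.9, 58.3]), 90.8) [[-0.0095, -0.029, 0.0202], [0.001, -0.0288, 0.0224], [0.0065, 0.0293, 0.0254]]
```

View pics/turn1.png

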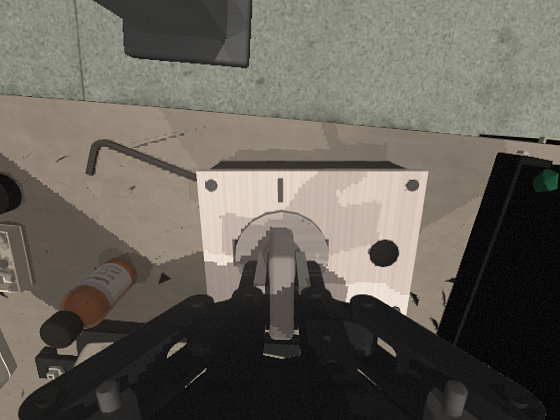

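The wing at (282,270) points at the mark at (280,190), the flange lies on the cover, and contact force is low. I'll release and lift.

```bash
python3 -m crank '[[[1.6,0,0,0,0,0,0],[2.2,0,0,0,0,0,0],[4,0,0,0,0,0,0],[5,0,0,0,0,0,0],[5,0,0,0,0,0,0],[5,0,0,0,0,0,0],[5,0,0,2,0,0,0],[5,0,0,4,0,0,0],[5,0,0,5,0,0,0],[5,0,0,5,0,0,0],[5,0,0,0,0,0,0],[5,0,0,0,0,0,0]]]'; python3 look.py done1; python3 - <<'E'
from h import *
z=np.load('pics/done1.npz'); cam=T("wrist",dict(position=z['pos'],ee_rot=z['q'])); P=cloud(z['d'],cam)
near=np.hypot(P[...,0]-.3883,P[...,1]-.2995)<.035
for lo,hi in ((.1,.118),(.0626,.07)):
    q=P[near&(P[...,2]>lo)&(P[...,2]<hi)]; print(lo,len(q),rect(q[:,:2]),np.median(q[:,2]),np.percentile(q[:,2],[5,95]))
d=np.hypot(P[...,0]-.3883,P[...,1]-.2995); q=P[(d>.034)&(d<.045)]; print("cover z",np.median(q[:,2]))
q=P[(d>.018)&(d<.026)&(P[...,2]<.075)]; A=np.c_[q[:,:2],np.ones(len(q))]; print("flange tilt",np.linalg.lstsq(A,q[:,2],rcond=None)[0][:2],np.median(q[:,2]))
E
```

```text
clock: 14.45
position: [0.3876, 0.2987, 0.2362]
ee_rot: [-0.044, 0.999, -0.001, -0.0]
ft_force: [1.7, -0.7, -1.7]
grip_width: 0.582
grasp_force: 0.0
14.45 [0.38759675 0.2986921  0.23624287] [-1.0599055   0.01889097  0.31566101  1.81605894 -0.00552304  1.30906283
  0.91502749] closing deg 94.98997140248896 down [-0.001 -0.001 -1.   ]
0.1 532 (array([387.7, 300.1]), array([11.6, 43.1]), 5.3) 0.10985416314320301 [0.10734464 0.11107488]
0.0626 1236 (array([388. , 300.5]), array([54.7, 54.8]), 44.0) 0.06521960291475568 [0.06399059 0.06635455]
cover z 0.2842425613114169
flange tilt [-0.00310674  0.00133808] 0.0652462417437929
```

View pics/done1.png

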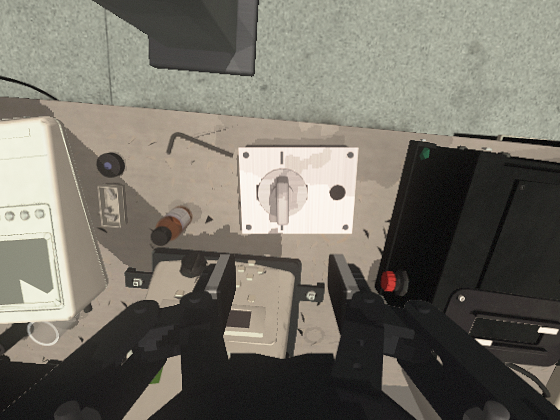

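The stud at (282,192) sits flush: flange top is at 65 mm with no tilt, and the wing is at 5.3°, on the line of the lock marks. The hand is clear, so I'm handing in.

```bash
python3 -c "
from workcell import job; print(job.hand_in())"
```

```text
the job is handed in; nothing more can be done
None
```

The wing stud is in the cover, flush and turned a quarter turn to the lock marks, with the hand withdrawn and the thumbscrew left in the stand; handed in at about 14.5 s, with no verdict returned.

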